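Set a tilting pan stand to its length mark and clamp it

ROBOT

A 6-joint arm with a two-finger parallel gripper is mounted at the origin on the work surface. World frame = base frame: x ahead of the robot, y to its left, z up, the work surface at z = 0. Lengths are in mm, angles in rad, forces in N, time in s.
With the tool pointing down it reaches from about 250 to 775 mm from the base axis. Payload 4 kg.
Tool frame: the origin (TCP) lies on the centre line of the jaws, within the pads' length; the fingertips stand 14 mm ahead of it and the grasp point (between the pads) lies 5 mm behind it; z points along the fingers, y is the line along which they close (so a half turn about z gives the same grasp; the last joint's range is limited). The gripper opens to 85 mm and grips with 20 to 120 N. Pads are 22 mm wide; open, the fingers measure 114 mm over their backs; the gripper's body (76 mm by 85 mm) begins 54 mm behind the grasp point. The pads swing forward as they close: fully open they stand 13 mm farther back than shut.
Start: joints at [-1.32, 0.087, 1.371, -0, 1.684, -0.103], TCP at [190.553, -515.951, 245.341] pointing down, gripper open.
Joint ranges: [-3.1, 3.1], [-0.76, 2.03], [0.27, 2.55], [-1.08, 4.22], [0.17, 2.65], [-2.57, 2.57]. Speed limits (rad/s): [2.79, 2.79, 3.14, 3.14, 3.14, 3.14].

INTERFACE

Orientations are given as a unit quaternion [x, y, z, w].
In Python, from plant import r gives the robot as it stands. The module is installed in compiled form; this text tells all that it offers.
- The arm moves only by the tool play_rows, never from a script. Its argument "targets" is one flat list of numbers, 5 for each row, row after row: the gripper command: -1 is fully open, 1 is shut, values between are in proportion, then the shift along the tool's x, y, z normalised to -1 to 1, where 1 is 150 mm, then the turn about the tool's z normalised to -1 to 1, where 1 is pi rad. A call has 1 to 8 rows; each row shifts and turns the commanded pose from where the row before left it, along the tool's axes as they then stand; what a row does not reach is not made up. A row lasts 1/10 s, in which the tool goes at most 50 mm and 8.59 degrees, less where a joint would pass 70% of its speed; a pose out of reach is approached as far as the arm can. A call with a number of a shift or a turn outside -1 to 1 is refused whole. A call with a gripper value outside its range is refused whole. The fingers move at their own pace and stop on an object; "newtons" is the grip in N (left out, the last holds). Time passes only in rows, so rows that do not move let the fingers close. It gives the time, the measured TCP pose, the force, the opening and the grip force at its end, in the units of the state.
- r.get_state(): the state, without advancing time (a new reading comes with each control period).
- r.snapshot(name): name is "scene" or "top" or "wrist"; returns a dict with "pixels" (400x640x3 uint8, blue, green, red), "fx", "fy", "cx", "cy" (pixels), "eye" and "attitude" of the camera in the world. Camera axes: x right, y down, z forward; pixel columns grow to the right and rows downward; lengths in mm; the calibration is good to about 2 mm. A picture is of the moment at which its call begins. There is no depth.
- r.sign_off(): hands the job in; it is judged then, once.
The state is a dict: "clock": time; "q": joint angles; "dq": joint speeds; "tau": joint torques, N m; "tool_pos": TCP position; "eef_rot": TCP orientation; "contact_force": force on the tool from outside, world axes, zero at the start; "ft_torque": the same for the moment, N m; "opening": finger opening in mm; "grasp_force": force on a finger pad.
Only numpy, scipy, OpenCV 4.12 (cv2) and the standard library are available. Lean on these libraries where they do the work, as an engineer would, in place of code of your own. Each camera call takes 0.05 s, during which the arm holds its last target. There are 200 camera calls.

TASK

Raise the tilting pan stand on the prep table: push its sliding back leg along the rail towards the pan until the inner edge of its clamp is on the long mark across the rail, and while you hold the leg there fold the clamp's cam lever fully shut against the clamp. The weight of the pan drives the leg back unless it is held, so do not fold the lever anywhere but at the mark; finish still gripping the clamp with the lever shut and the leg at the mark, and leave the things standing around alone.

Things in the scene. Friction and masses are not known exactly. Their poses are not given: they have to be found in the camera images.
- mark (a point): Middle of the long dark line engraved across the rail of the steel tilting pan stand (the longest line there; two short ticks follow on either side of it, 8 mm apart); 36 mm above the table, on the rail's top face. The stand is fixed to the table. Axes: y along the rail, pointing outward, away from the pan frame; x across the rail, towards the lever's side; z up.
- index (a point): Middle of the lower inner edge of the leg's aluminium clamp (the edge that faces the pan), on the rail's top face, 36 mm above the table: this edge is to come to the mark. Axes as for the mark. At the start it stands 38 to 58 mm outward of the mark. The leg slides along the rail only.
- crossbar (a point): Middle of the sliding leg's round steel crossbar, 12 mm thick and 188 mm long, lying across the rail 66 mm above the table; 9 mm outward of the index. Axes as for the mark. It is fixed in the clamp and passes through it, with 75 mm of bare bar on either side of the rail; props of 10 mm rod, 80 mm to either side of the middle, rise from it towards the pan. Pushing inward on the bar's outward face moves the leg: open fingers astride the clamp can bear on it with their sides.
- clamp (a point): Middle of the clamp's upper housing, 72 mm above the table, 24 mm outward of the crossbar, so that this is also the middle of the lever's breadth. Axes as for the mark. The housing is 32 mm long (from 9 to 41 mm outward of the crossbar's centre line) and runs from x = -13 mm (its bare side) to x = +8 mm, from 41 to 91 mm above the table. Nothing but the rail (16 mm wide, top at 36 mm) and the table lies under it.
- lever_tip (a point): Upper outer corner of the black cam lever on the clamp's +x side, mid-breadth: a plate 28 mm broad along the rail, 6 mm thick, that stands up from a hinge parallel to the rail, 56 mm above the table and 10 mm to the +x side of the rail's centre. Shut, it stands upright against the housing, its outer face at x = 16 mm and its tip 92 mm above the table, so that housing and lever are 29 mm across; open, its tip leans out to x = 32 to 35 mm.
- leg (a joint): Travel of the leg along the rail (m): 0 at its outer stop, where it starts, growing as it is pushed inward, to 0.08 at most. Inward is -y of the mark. Pushing it in raises the pan frame, which takes about 3 to 10 N; with the lever open it runs back to 0 when let go.
- lever (a joint): Angle of the cam lever (rad): 0 fully shut, 0.48 to 0.60 at the start, growing as it leans out. It stays where it is left; shutting it by squeezing takes about 8 N at its tip, more lower down. Shut, it locks the leg to the rail and stays shut.
- milk: White milk bottle standing by, 190 mm tall, 72 mm thick; origin at the centre of its foot. Leave alone.
- bowl: Steel bowl standing by, 120 mm across, 50 mm tall; origin at the centre of its foot. Leave alone.
- tub: Clear tub with a white lid standing by, 100 mm across, 80 mm tall; origin at the centre of its foot. Leave alone.

How it is judged (in metres and radians):
On the way, in this order (a step that is already met when the one before it is completed fails the run):
1. the fingers hold the leg at the mark (within 5 mm) with the lever still open (y of index in the frame of mark between -0.005 and 0.005 m and value of joint lever above 0.3 rad and contact force between the fingers and leg above 0.5 N), for 0.2 s.
2. the lever is folded shut (within 0.08 rad) with the leg held within 5 mm of the mark (y of index in the frame of mark between -0.005 and 0.005 m and value of joint lever below 0.08 rad and contact force between the fingers and leg above 3 N), for 0.2 s.
At the end, for the whole second after the job is handed in: Clamp's inner edge within 5 mm of the long mark along the rail, lever within 0.08 rad of shut, leg at rest, and the fingers still pressing on the clamp (over 3 N in all, over 2 N on the lever) (all of step 2 and contact force between the fingers and lever above 2 N and linear speed of leg below 0.01 m/s); the arm keeps its last pose, push and grip.
It fails at once if the lever is folded (under 0.2 rad) with the leg more than 8 mm from the mark (value of joint lever below 0.2 rad and (y of index in the frame of mark above 0.008 m or y of index in the frame of mark below -0.008 m)).
It fails at once if a bystander (milk bottle, bowl, tub) is shifted more than 30 mm (distance of any of milk, bowl, tub from where it was at the start of the episode above 0.03 m).
It also fails if it takes over 35 s, if anything falls off the work surface, if the arm or the gripper's body presses on something with over 40 N, if the wrist force passes 120 N, or if a joint passes its speed limit or range.

## Working session

There is one attempt and no reset: what is moved stays moved. The work goes in short steps, Python scripts to look and compute and a tool call to move; the robot and the scene stay as the last step left them, time stands still between calls to the robot, and variables do not carry over. Pictures are saved under pics/ and viewed, at most 10 in all, crops included, and the job is handed in when it is done.

Besides the shell and the picture viewer there is one more tool, called after "Emit:" as name(argument=value, ...) on one line, values as JSON. play_rows: Moves the arm, as the interface text tells. Scaled input: -1 to 1 covers 150 mm each way for a shift and pi rad each way for a turn. Its arguments: {"type":"object","properties":{"targets":{"type":"array"},"newtons":{"type":"number"}},"required":["targets"]}

```bash
mkdir -p pics
cat > h.py <<'E'
import numpy as np,cv2
from scipy.spatial.transform import Rotation as R
from plant import r
def snap(n,f):
    s=r.snapshot(n); s['pixels']=np.array(s['pixels'],np.uint8); cv2.imwrite('pics/'+f,s['pixels']); return s
def att(s):
    a=np.array(s['attitude'],float); return a if a.shape==(3,3) else R.from_quat(a).as_matrix()
def ray(s,u,v,z):
    d=att(s)@np.array([(u-s['cx'])/s['fx'],(v-s['cy'])/s['fy'],1]); e=np.array(s['eye'],float); return e+d*(z-e[2])/d[2]
def proj(s,p):
    c=att(s).T@(np.array(p,float)-np.array(s['eye'])); return c[0]/c[2]*s['fx']+s['cx'],c[1]/c[2]*s['fy']+s['cy']
E
python3 - <<'E'
from h import *
import pickle
for n in ['top','scene']:
    s=snap(n,n+'0.png'); print(n,s['fx'],s['cx'],s['cy'],s['eye'],s['attitude']); pickle.dump(s,open(n+'.pkl','wb'))
print(r.get_state())
E
```

```text
top 395.55675471942135 313.87131852346727 201.00472672590382 [390.80171233 192.63522212 853.94991424] [-0.69797171  0.71372628 -0.0290904   0.05083336]
scene 411.5105069986364 312.78075988481555 197.91624132663998 [1059.10197367  567.53355479  601.0980275 ] [ 0.42593561  0.78767868 -0.39333068 -0.20840377]
{'clock': 0.1, 'q': array([-1.32010430e+00,  8.78775822e-02,  1.37213114e+00, -4.08721136e-06,
        1.68363661e+00, -1.03093483e-01]), 'dq': array([-0.0016539 , -0.00160225, -0.00350632, -0.00039445,  0.00044864,
       -0.0007738 ]), 'tau': array([ 2.79176464e-03, -3.53016114e+01, -3.14218497e+01, -1.46673592e-04,
        7.95170374e-03,  1.17457596e-06]), 'tool_pos': array([ 190.43634041, -515.50963313,  244.24387575]), 'eef_rot': array([ 9.84394753e-01,  1.75971353e-01, -7.76997872e-05, -1.02339747e-03]), 'contact_force': array([0.42737884, 1.03506281, 0.31088253]), 'ft_torque': array([ 0.02923726, -0.02815192,  0.00658324]), 'grasp_force': 0.0, 'opening': 85.20075828752964}
```

View pics/top0.png

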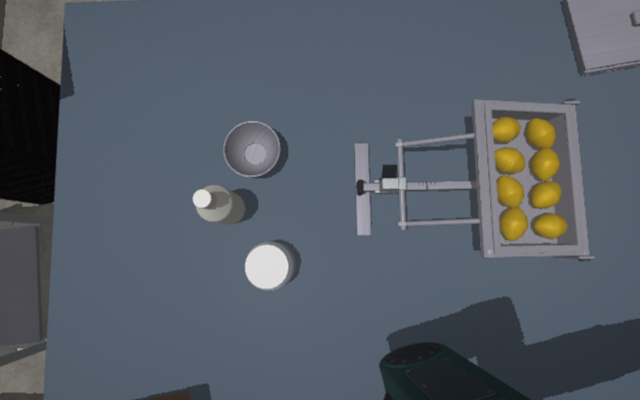

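View pics/scene0.png

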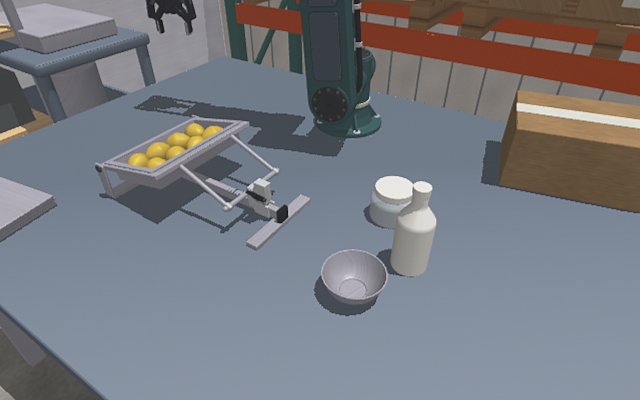

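Top view: rail runs along row ~185, from the stop foot (360,187) to the pan at the right. The crossbar is at column ~402, the clamp at (393,184), the black lever at (390,172), and the mark at about column 428. The bowl, milk and tub are at columns 200–290. Next I zoom in.

Run:
```python
from h import *
import pickle
s=pickle.load(open('top.pkl','rb')); im=s['pixels']
c=cv2.resize(im[130:240,345:490],None,fx=5.5,fy=5.4,interpolation=cv2.INTER_CUBIC); cv2.imwrite('pics/c1.png',c[:594,:797])
for n,u,v,z in [('barA',399,142,66),('barB',404,225,66),('railend',367,187,36),('railpan',472,185,36),('mark',428,185,36),('clamp',393,184,91),('bowl',252,150,50),('tub',268,266,80),('milk',203,198,190)]: print(n,ray(s,u,v,z).round(1))
```

```text
barA [596.7  41.   66. ]
barB [428.5  38.7  66. ]
railend [510.7 105.7  36. ]
railpan [ 509.4 -110.4   36. ]
mark [511.7 -20.4  36. ]
clamp [507.2  61.1  91. ]
bowl [592.7 343.4  50. ]
tub [354.2 307.2  80. ]
milk [476.2 401.5 190. ]
```

View pics/c1.png

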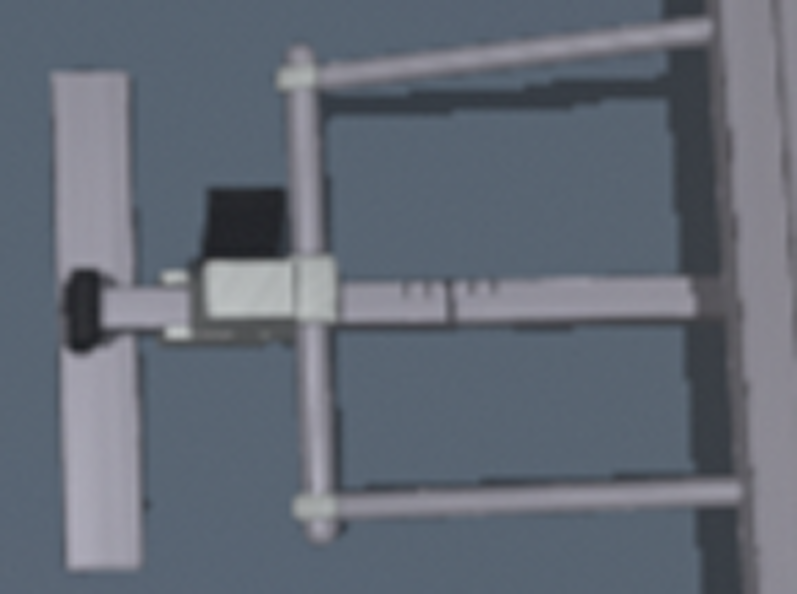

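The crop shows the long mark at crop (450,302), the bar ends at (300,48) and (323,540), and the clamp and lever outward (left) of the bar, with the lever up on the +x world side.

```bash
cat >> h.py <<'E'
def tomove(dst,yaw=None):
    "mm in tool axes and turn in deg (norm/pi) from measured pose to dst"
    st=r.get_state(); M=R.from_quat(st['eef_rot']).as_matrix()
    d=M.T@(np.array(dst)-st['tool_pos']); cur=np.degrees(np.arctan2(M[1,0],M[0,0]))
    print('pos',st['tool_pos'].round(1),'yaw',cur.round(2),'tool mm',d.round(1),'norm',(d/150).round(3),'turn norm',None if yaw is None else round((cur-yaw)/180,4))
E
python3 - <<'E'
from h import *
import pickle
s=pickle.load(open('top.pkl','rb'))
f=lambda x,y,z:ray(s,345+x/5.5-.4,130+y/5.4-.4,z)
a,b=f(300,48,66),f(323,540,66); m=f(450,302,36); e1,e2=f(105,306,36),f(690,298,36)
print('bar',a,b,np.linalg.norm(a-b),(a+b)/2)
print('bar yaw(x axis)',np.degrees(np.arctan2(*(a-b)[[1,0]])),'rail yaw',np.degrees(np.arctan2(*(e1-e2)[[1,0]]))-90)
print('mark',m,e1,e2,'edgelever tip',f(245,188,87))
c=(a+b)/2
print('index to mark',(c-m)[1]-9)
yaw=np.arctan2(*(a-b)[[1,0]]); X=np.array([np.cos(yaw),np.sin(yaw),0]);Y=np.array([-X[1],X[0],0])
t=c+1.5*X+24*Y; t[2]=200; print('hover',t); tomove(t,90+np.degrees(yaw))
E
```

```text
bar [603.9810335   40.39671301  66.        ] [419.49340182  40.42012579  66.        ] 184.48763316884117 [511.73721766  40.4084194   66.        ]
bar yaw(x axis) -0.0072712362666534905 rail yaw -0.6429180888112427
mark [510.65359864 -17.07247525  36.        ] [512.38570474 112.47287149  36.        ] [ 509.92872255 -106.48006194   36.        ] edgelever tip [546.82457897  66.25116908  87.        ]
index to mark 48.480894651790706
hover [513.24026341  64.40822885 200.        ]
pos [ 190.4 -515.5  244.2] yaw 20.27 tool mm [ 503.7 -432.1   45.2] norm [ 3.358 -2.881  0.302] turn norm -0.3873
```

Emit:
play_rows(targets=[-1, 0.24, -0.206, 0, 0, -1, 0.24, -0.206, 0, 0, -1, 0.24, -0.206, 0, 0, -1, 0.24, -0.206, 0, 0, -1, 0.24, -0.206, 0, 0, -1, 0.24, -0.206, 0, 0, -1, 0.24, -0.206, 0, 0], newtons=40)

```text
clock: 0.8
tool_pos: [352.3, -223.8, 244.9]
eef_rot: [0.984, 0.176, -0.0, -0.0]
contact_force: [1.9, 0.4, -0.2]
opening: 85.6
grasp_force: 0.0
```

Emit:
play_rows(targets=[-1, 0.24, -0.206, 0, 0, -1, 0.24, -0.206, 0, 0, -1, 0.24, -0.206, 0, 0, -1, 0.24, -0.206, 0, 0, -1, 0.24, -0.206, 0, 0, -1, 0.24, -0.206, 0, 0, -1, 0.24, -0.206, 0, 0])

```text
clock: 1.5
tool_pos: [513.8, 66.5, 244.8]
eef_rot: [0.984, 0.176, -0.0, 0.0]
contact_force: [1.1, -0.1, 0.3]
opening: 85.4
grasp_force: 0.0
```

Emit:
play_rows(targets=[-1, 0, 0, 0, -0.043, -1, 0, 0, 0, -0.043, -1, 0, 0, 0, -0.043, -1, 0, 0, 0, -0.043, -1, 0, 0, 0, -0.043, -1, 0, 0, 0, -0.043, -1, 0, 0, 0, -0.043, -1, 0, 0, 0, -0.043])

```text
clock: 2.3
tool_pos: [513.1, 64.5, 244.6]
eef_rot: [0.752, 0.659, -0.001, -0.0]
contact_force: [-0.4, -1.2, -0.3]
opening: 85.4
grasp_force: 0.0
```

Emit:
play_rows(targets=[-1, 0, 0, 0, -0.043, -1, 0, 0, 0, 0, -1, 0, 0, 0, 0])

```text
clock: 2.6
tool_pos: [513.3, 64.5, 244.9]
eef_rot: [0.709, 0.706, -0.0, -0.0]
contact_force: [-0.3, 0.6, 0.6]
opening: 85.4
grasp_force: 0.0
```

Run:
```python
from h import *
import pickle
tomove([513.2,64.4,245],89.7)
s=snap('wrist','w1.png'); pickle.dump(s,open('w1.pkl','wb')); print(s['eye'],r.get_state()['clock'])
for p in [[510.7,-17,36],[511.7,40.4,66],[604,40.4,66],[419.5,40.4,66]]: print(proj(s,p))
```

```text
pos [513.3  64.5 244.9] yaw 89.77 tool mm [-0.1 -0.1 -0.1] norm [-0.    -0.    -0.001] turn norm 0.0004
[515.03651032 144.33060226 373.41387016] 2.65
(np.float64(322.12323319522085), np.float64(234.2037748987986))
(np.float64(322.3641288607625), np.float64(200.89346984610899))
(np.float64(400.83219134577394), np.float64(200.54205079197177))
(np.float64(244.04184531549902), np.float64(201.24423602956867))
```

View pics/w1.png

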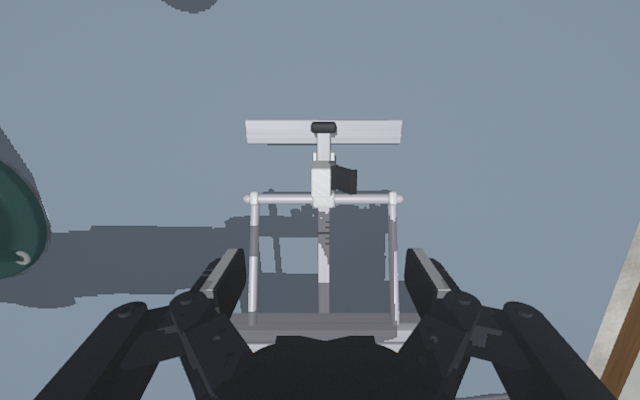

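Wrist view: bar at row ~199 with ends at columns 244 and 403, clamp at (322,180), lever at (345,180), ticks at rows ~212–240. This matches the predictions. I zoom in to fix the mark.

Run:
```python
from h import *
import pickle
s=pickle.load(open('w1.pkl','rb'))
c=cv2.resize(s['pixels'][150:260,290:380],None,fx=5.4,fy=5.4,interpolation=cv2.INTER_CUBIC); cv2.imwrite('pics/c2.png',c)
g=cv2.cvtColor(s['pixels'],cv2.COLOR_BGR2GRAY).astype(int)
for v in range(194,256): print(v,g[v,317:331])
```

```text
194 [220 218 217 218 219 221 221 221 220 218 217 219 208 158]
195 [223 222 220 219 218 219 221 222 223 221 221 222 208 180]
196 [218 218 218 216 215 213 214 216 217 218 218 217 207 206]
197 [216 213 215 215 214 214 214 213 213 213 213 214 212 217]
198 [224 220 219 221 221 222 223 222 219 218 218 218 220 221]
199 [223 222 218 217 220 220 220 222 221 217 216 217 216 220]
200 [220 222 220 217 217 219 220 220 221 218 216 216 215 216]
201 [216 220 220 217 215 218 218 219 220 219 217 214 215 215]
202 [214 217 220 219 215 215 217 217 217 218 218 214 213 214]
203 [214 214 218 219 217 213 214 216 216 217 218 216 213 213]
204 [213 213 213 216 218 216 213 214 216 216 216 217 214 211]
205 [211 211 210 212 215 215 212 210 212 215 214 215 215 212]
206 [209 207 206 205 207 210 209 206 206 207 209 209 212 211]
207 [185 194 202 203 201 202 202 202 201 202 203 201 187 179]
208 [123 180 203 204 200 199 200 200 201 202 202 196 148  94]
209 [105 181 205 205 200 200 200 200 201 202 202 198 151  97]
210 [102 158 201 208 203 203 203 203 202 202 202 198 150  98]
211 [ 97 115 173 183 179 180 178 177 198 203 2
[... 2015 characters left out ...]
8  99  96  89  91]
245 [131 178 205 209 160 122 126 126 129 131 131 128 105  92]
246 [131 177 204 208 159 122 126 125 128 128 129 127 104  93]
247 [131 177 204 207 156 121 124 125 127 129 129 126 104  92]
248 [131 176 203 204 181 172 142 123 128 128 129 126 104  92]
249 [131 176 202 204 202 206 159 121 126 128 128 125 104  91]
250 [131 175 202 203 201 204 158 121 127 128 130 126 104  92]
251 [131 175 202 202 201 202 182 139 124 128 128 126 103  92]
252 [130 174 202 202 200 201 205 159 124 128 130 126 104  92]
253 [132 174 202 203 200 200 203 157 122 126 128 126 103  92]
254 [130 174 201 202 200 200 203 155 122 126 129 126 103  91]
255 [131 172 201 202 200 201 201 179 171 144 126 125 102  90]
```

View pics/c2.png

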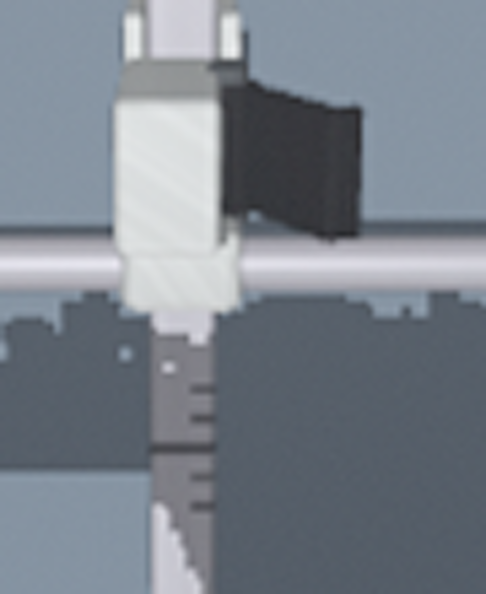

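Emit:
play_rows(targets=[-1, 0, 0.006, 0.3, 0, -1, 0, 0, 0.3, 0, -1, 0, 0, 0.3, 0, -1, 0, 0, 0.2, 0, -1, 0, 0, 0.146, 0, -1, 0, 0, 0, 0, -1, 0, 0, 0, 0])

```text
clock: 3.35
tool_pos: [514.5, 64.5, 58.7]
eef_rot: [0.708, 0.706, -0.0, -0.0]
contact_force: [0.8, -0.2, 1.3]
opening: 85.4
grasp_force: 0.0
```

Run:
```python
from h import *
import pickle
s=snap('wrist','w2.png'); pickle.dump(s,open('w2.pkl','wb')); print(r.get_state()['contact_force'],r.get_state()['tool_pos'])
```

```text
[0.08637312 0.60600177 1.06657696] [515.41890863  64.45457943  59.86774207]
```

View pics/w2.png

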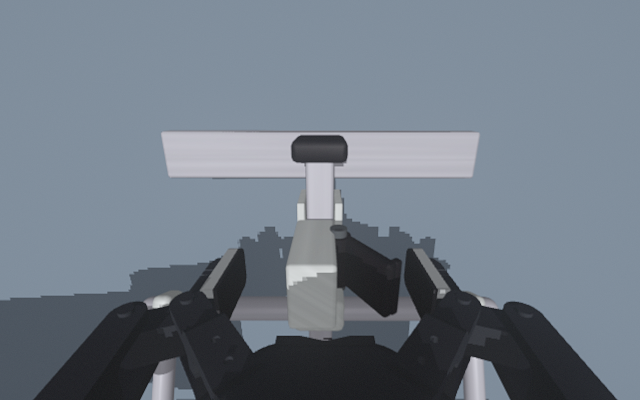

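Fingers stand astride the clamp; the lever tip at (398,275) is clear of the right finger at (410,260), and the bar is at row ~307. Pushing now.

Emit:
play_rows(targets=[-1, -0.03, 0, 0, 0, -1, -0.03, 0, 0, 0, -1, -0.03, 0, 0, 0, -1, 0, 0, 0, 0])

```text
clock: 3.8
tool_pos: [515.9, 52.4, 60.6]
eef_rot: [0.708, 0.706, 0.003, 0.0]
contact_force: [1.3, 5.6, 1.6]
opening: 85.4
grasp_force: 2.9
```

Emit:
play_rows(targets=[-1, -0.04, 0, 0, 0, -1, -0.04, 0, 0, 0, -1, -0.04, 0, 0, 0, -1, -0.04, 0, 0, 0, -1, -0.04, 0, 0, 0, -1, -0.03, 0, 0, 0, -1, 0, 0, 0, 0])

```text
clock: 4.5
tool_pos: [515.6, 16.4, 60.3]
eef_rot: [0.708, 0.706, 0.002, 0.001]
contact_force: [0.0, 2.9, 2.0]
opening: 85.3
grasp_force: 1.6
```

Run:
```python
from h import *
import pickle
s=snap('top','t2.png'); pickle.dump(s,open('t2.pkl','wb'));w=snap('scene','s2.png'); pickle.dump(w,open('s2.pkl','wb'));x=snap('wrist','w3.png')
st=r.get_state();print(st['contact_force'],st['tool_pos'])
a=cv2.resize(s['pixels'][140:230,375:475],None,fx=4,fy=4,interpolation=cv2.INTER_CUBIC)
b=cv2.resize(w['pixels'][150:240,190:290],None,fx=4,fy=4,interpolation=cv2.INTER_CUBIC)
cv2.imwrite('pics/c3.png',np.hstack([a,b]))
```

```text
[0.48226296 2.62208794 1.97740231] [514.91029037  16.5295706   59.34067693]
```

View pics/c3.png

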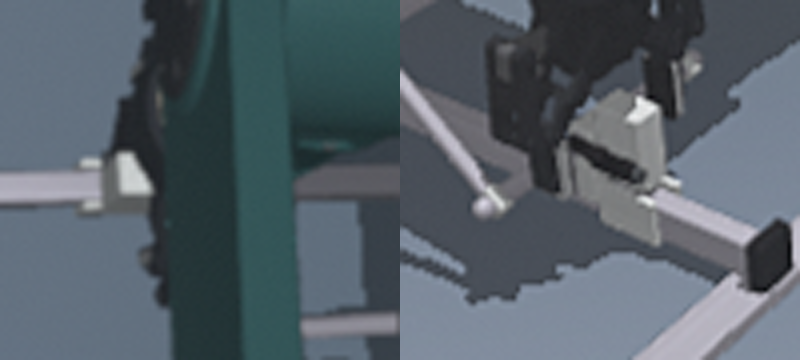

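The mark is hidden by the arm in both fixed views: the top crop shows the clamp tab at (80,165), and the scene crop shows the lever open beside the housing. I measure the tab shift against the first top picture and check the wrist view profile.

Run:
```python
from h import *
import pickle
s0=pickle.load(open('top.pkl','rb'));s1=pickle.load(open('t2.pkl','rb'))
g=lambda s:cv2.cvtColor(s['pixels'],cv2.COLOR_BGR2GRAY).astype(float)
for s in (s0,s1):
  for v in (179,180,181,190,191): print(v,g(s)[v,366:402].astype(int))
up=lambda s,a,b:cv2.resize(s['pixels'][170:202,a:b],None,fx=8,fy=8,interpolation=cv2.INTER_CUBIC)
A=up(s0,369,381)[56:176]; B=up(s1,380,402)[48:184]
m=cv2.matchTemplate(B,A,cv2.TM_CCOEFF_NORMED); _,mx,_,l=cv2.minMaxLoc(m); d=11+l[0]/8; print(mx,l,'shift px',d)
for z in (36,41): print(z, ray(s0,374,185,z)-ray(s0,374+d,185,z))
w=cv2.imread('pics/w3.png',0)
for v in range(318,346): print(v,w[v,306:336:2])
```

```text
179 [147 147 142 102  88  98  99  98 100 101 104 103  93  70  61  73 129 168
 178 180 178 174 172 172 173 174 176 178 175 173 173 175 139 154 175 174]
180 [147 147 141 100  86  98 100  98 122 146 154 152 134  89  67  86 143 174
 181 183 183 179 179 180 180 181 182 182 177 176 179 180 140 154 175 174]
181 [137 147 141  98  85  96  97  96 129 172 178 171 156 105  76  91 142 176
 183 183 182 178 179 182 182 182 182 179 176 176 180 180 141 154 177 175]
190 [122 120 122 120 118 121 123 120 123 151 166 166 164 127  93  88  86  85
  84  83  84  83  82  83  82  83  83  83  83  84  84  83  87 109 127 146]
191 [ 80  91  94  81  71  72  73  76  95 159 188 189 185 147 107  97 100 100
 101 100 101  90  84  83  82  84  92  96  88  85  84  84  90 114 136 160]
179 [166 166 161 116  99 112 112 111 112 112 112 111 112 112 111 111 110 112
 111 111 111 111 111 111 111 111 111 109 111 127 145 146 142 132  91  67]
180 [166 167 159 114  98 110 111 112 111 112 111 111 112 110 110 111 111 111
 112 111 110 111 111 111 111 111 111 108 112 160 188 191 190 181 123  76]
181 [156 166 158 113  96 109 111 111 111 10
[... 1607 characters left out ...]
 123 125 124 124 123 124 126 125 120  91  85  85]
335 [142 112 123 123 123 123 123 123 124 126 124 121  92  85  86]
336 [119 105 125 124 124 124 124 122 123 125 124 120  92  85  86]
337 [ 50  75 103 114 126 124 124 122 124 125 125 122  93  86  86]
338 [ 38  34  44  79 104 114 124 124 125 125 125 121  93  83  76]
339 [ 40  40  36  34  44  76  97 103 120 130 130 114  80  62  50]
340 [ 38  39  39  36  36  34  33  46  84 104 104  78  47  35  37]
341 [40 39 38 40 40 37 37 37 36 32 32 34 35 35 37]
342 [40 38 41 39 39 36 39 37 38 39 37 37 36 40 38]
343 [39 40 39 41 38 38 40 37 38 36 36 39 34 39 38]
344 [38 38 39 38 39 37 38 35 35 38 36 37 35 35 37]
345 [38 36 39 39 35 37 37 37 35 38 34 34 35 35 37]
```

Run:
```python
from h import *
import pickle
s=pickle.load(open('w1.pkl','rb'))
g=cv2.cvtColor(s['pixels'],cv2.COLOR_BGR2GRAY).astype(int)
for u in (275,375): print(g[185:212,u])
print('ticks',[ray(s,323,v,36)[1].round(1) for v in (221.6,227,232.6,238,243.3)])
for v in (193.5,198.5,203.5): print('bar',v,ray(s,323,v,66).round(1))
w=r.snapshot('wrist'); print('w3 now: y at rows', [(v,ray(w,320,v,36).round(1)) for v in (321,330,339)], ray(w,320,330,66)[1])
t=pickle.load(open('top.pkl','rb')); gt=cv2.cvtColor(t['pixels'],cv2.COLOR_BGR2GRAY).astype(int)
for v in (183,186,188): print(v,gt[v,400:442])
for v in (155,165,205,215): print(v,gt[v,392:412])
```

```text
[145 147 146 146 147 148 130  90 110 147 171 181 200 221 219 199 186 174
 151 112  89  91  92  93  93  93  93]
[146 145 145 146 148 130  92  92 108 146 170 180 196 211 209 196 187 174
 150 132 120  92  94  94  94  93  94]
ticks [np.float64(1.3), np.float64(-6.5), np.float64(-14.6), np.float64(-22.6), np.float64(-30.6)]
bar 193.5 [512.5  49.5  66. ]
bar 198.5 [512.5  43.4  66. ]
bar 203.5 [512.4  37.1  66. ]
w3 now: y at rows [(321, array([513. , -40.8,  36. ])), (330, array([513. , -48.4,  36. ])), (339, array([512.9, -56.1,  36. ]))] -19.77777645298741
183 [182 179 176 173 173 160 119 123 140 142 142 142 143 144 144 144 144 143
 116 127 145 144 117 127 146 135  94 119 146 144 113 126 146 144 118 127
 143 146 145 145 144 145]
186 [185 184 180 174 171 154 114 127 147 148 148 148 147 148 148 149 148 148
 147 147 148 148 147 147 149 146 103 100 138 147 147 148 148 148 149 150
 149 148 149 148 148 148]
188 [174 171 167 167 167 159 121 132 152 153 152 150 150 150 149 149 148 148
 147 150 152 149 147 147 147 143 102  99 133 144 143 142 143 143 144 143
 141 140 137 135 135 133]
155 [ 98  97  98  97  92 105 126 147 149 135 115  82  86  98  99  97  98  98
  98  97]
165 [ 45  42  42  41  56  88 117 137 153 146 124  89  64  86  98  98  98  98
  98  99]
205 [ 99  98  99 100  99  98  94 104 126 152 157 141 119  84  76  93  98  98
  98  99]
215 [ 99  99  98  98  98  99  99  97 114 137 165 155 129  92  67  86  98  99
  99  98]
```

Emit:
play_rows(targets=[-1, -0.02, -0.006, 0, 0, -1, -0.019, 0, 0, 0, -1, 0, 0, 0, 0, -1, 0, 0, 0, 0, -1, 0, 0, 0, 0, -1, 0, 0, 0, 0])

```text
clock: 5.3
tool_pos: [513.5, 10.7, 58.4]
eef_rot: [0.707, 0.707, 0.0, 0.0]
contact_force: [1.2, 3.6, 2.0]
opening: 85.5
grasp_force: 1.7
```

```bash
cat > trav.py <<'E'
from h import *
import pickle
s0=pickle.load(open('top.pkl','rb'));s1=snap('top','tx.png')
up=lambda s,a,b:cv2.resize(s['pixels'][170:202,a:b],None,fx=8,fy=8,interpolation=cv2.INTER_CUBIC)
A=up(s0,369,381)[56:176]; B=up(s1,380,406)[48:184]
m=cv2.matchTemplate(B,A,cv2.TM_CCOEFF_NORMED); _,mx,_,l=cv2.minMaxLoc(m); d=11+l[0]/8
print(mx,'travel',(ray(s0,374,185,38)-ray(s0,374+d,185,38))[1]); st=r.get_state(); print(st['contact_force'],st['tool_pos'],st['opening'],st['grasp_force'],st['clock'])
E
python3 trav.py
```

```text
0.9763697981834412 travel 48.731170731048195
[1.58518972 3.14583975 1.36403311] [513.53809406  10.63956327  58.42291995] 85.29059472683647 1.66486244648695 5.35
```

Emit:
play_rows(targets=[-0.6, 0, 0, 0, 0, -0.3, 0, 0, 0, 0, -0.1, 0, 0, 0, 0, 0.1, 0, 0, 0, 0, 0.2, 0, 0, 0, 0, 0.3, 0, 0, 0, 0], newtons=50)

```text
clock: 5.95
tool_pos: [513.2, 10.6, 62.9]
eef_rot: [0.707, 0.707, -0.0, 0.0]
contact_force: [-10.2, 3.9, 23.9]
opening: 30.2
grasp_force: 17.7
```

```bash
python3 trav.py
```

```text
0.9771360158920288 travel 48.988510633521486
[-11.14466226   3.05260989  24.43984602] [513.22600033  10.54936622  62.9084894 ] 30.291557556350323 17.5898489006795 6.0
```

Emit:
play_rows(targets=[0.6, 0, 0, -0.02, 0, 1, 0, 0, -0.01, 0, 1, 0, 0, 0, 0, 1, 0, 0, 0, 0, 1, 0, 0, 0, 0, 1, 0, 0, 0, 0])

```text
clock: 6.6
tool_pos: [512.3, 10.5, 63.3]
eef_rot: [0.708, 0.707, -0.001, -0.001]
contact_force: [-6.6, 2.4, 6.7]
opening: 27.9
grasp_force: 51.4
```

```bash
python3 trav.py
python3 - <<'E'
from h import *
a=cv2.resize(snap('wrist','w5.png')['pixels'][200:345,240:400],None,fx=2.5,fy=2.5)
b=cv2.resize(snap('scene','s5.png')['pixels'][150:240,190:290],None,fx=4,fy=4,interpolation=cv2.INTER_CUBIC)
cv2.imwrite('pics/c5.png',np.hstack([a[:360],b]))
E
```

```text
0.976714551448822 travel 48.988510633521486
[-6.43020535  2.41279891  6.5728805 ] [512.3302279   10.52135144  63.28136835] 28.342637124284288 51.413043569773436 6.65
```

View pics/c5.png

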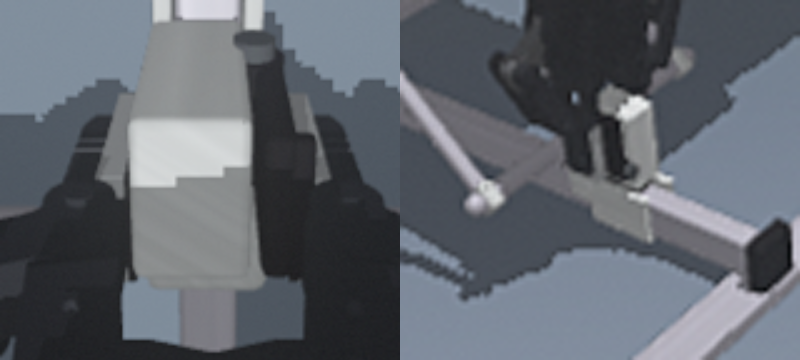

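The crops show the lever upright against the housing, both pads gripping it (opening 28 mm, grip 51 N), and the leg at 49 mm of travel against the 48.8 mm needed. I hand in.

```bash
python3 -c "
from plant import r
print(r.sign_off())"
```

```text
the job is handed in; nothing more can be done
None
```

The job is handed in (no verdict came back): the leg is pushed about 49 mm to the long mark against the 48.8 mm I measured as needed (the mark itself was hidden at the end), and the cam lever is folded shut with the gripper still holding the clamp at about 51 N.

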